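# Count along the shoe-care rack and push the polish tin into the third gap

## Robot

A 6-joint arm with a two-finger parallel gripper is mounted at the origin on the work surface. World frame = base frame: x ahead of the robot, y to its left, z up, the work surface at z = 0. Lengths are in mm, angles in rad, forces in N, time in s.
With the tool pointing down it reaches from about 375 to 825 mm from the base axis. Payload 5.5 kg.
Tool frame: the origin (TCP) lies midway between the tips of the shut fingers; the grasp point (between the pads) lies 19 mm behind it; y points along the fingers, x is the direction in which the jaws open and shut, and the axes are right-handed (so a half turn about y gives the same grasp; the last joint's range is limited). The gripper opens to 85 mm and grips with 20 to 120 N. Pads are 22 mm wide; open, the fingers measure 114 mm over their backs; the gripper's body (76 mm by 85 mm) begins 54 mm behind the grasp point. The pads swing forward as they close: fully open they stand 13 mm farther back than shut.
Start: joints at [-1.118, 0.314, -0.047, 1.21, 0, 1.571], TCP at [262.487, -539.532, 200.699] pointing down, gripper open.
Joint ranges: [-2.67, 2.67], [-0.69, 1.73], [-1.03, 1.25], [-2.08, 2.16], [-1.42, 1.45], [-3.14, 3.14]. Speed limits (rad/s): [2.39, 2.39, 3.01, 3.14, 3.14, 3.14].

## Interface

Orientations are given as a rotation vector (axis times angle).
In Python, from plant import robot, optics, workorder gives the robot as it stands. Calls block until the motion is done:
- robot.move_to(position, orientation): joint-space move of the TCP to a pose.
- robot.line_to(position, frame=None, velocity=150): straight line of the TCP; frame=None keeps the orientation; velocity is the mean speed in mm/s.
- robot.move_j(angles): joint-space move.
- robot.command_gripper(opening, newtons=None): opening from 0.0 (shut) to 1.0 (fully open); newtons is the grip in N (None keeps the last); returns when the fingers have stopped.
- robot.hold(seconds).
- robot.solve_ik(position, orientation): joint angles nearest the present ones, or None.
- robot.sense(): the state.
- optics.capture(name): name is "scene" or "top" or "wrist"; returns a dict with "frame" (384x512x3 uint8, red, green, blue), "z_map" (384x512 float32, mm along the optical axis (not along the pixel's ray), 0 where there is no reading), "K" (3x3 intrinsics, pixels), "position" and "attitude" of the camera in the world. Camera axes: x right, y down, z forward; pixel columns grow to the right and rows downward; lengths in mm; the calibration is good to about 2 mm. A picture is of the moment at which its call begins.
A pose or a line that the arm cannot do raises robot.Unreachable and nothing moves.
- workorder.sign_off(): hands the job in, once; it reports no verdict.
The state is a dict: "time": time; "joint_positions": joint angles; "dq": joint speeds; "joint_efforts": joint torques, N m; "eef_pos": TCP position; "tcp_rot": TCP orientation; "contact_force": force on the tool from outside, world axes, zero at the start; "wrist_torque": the same for the moment, N m; "width": opening from 0.0 (shut) to 1.0 (fully open).
Only numpy, scipy, OpenCV 4.12 (cv2) and the standard library are available. Lean on these libraries where they do the work, as an engineer would, in place of code of your own. Each camera call takes 0.05 s, during which the arm holds its last target. There are 200 camera calls.

## Task

Find the rack's red end, put a fingertip on the sprung rail along the rack's back over the first gap (the one next to the red end), and run it along the rail, gap by gap, stopping over the third gap and not touching the rail over the fourth; filled gaps count too. Then, with the fingertips, push the green-lidded polish tin along the shelf top into that third gap until it is fully home against the back panel. Do not pinch, lift or tip the tin or push it into another gap, and leave everything else where it is.

Things in the scene. Friction and masses are not known exactly. Their poses are not given: they have to be found in the camera images.
- rack: Wooden rack fixed to the shelf top, origin on the shelf top. +x points from the open mouths to the back panel (away from the robot, up to 0.15 rad askew), +y to the robot's left. Four gaps a, b, c, d from left to right, 74 mm wide, 80 mm apart, without floor, open above. Dividers 6 mm thick, 36 mm high, x = -28 to 40 mm. Back panel: face at x = 40 mm, 40 mm high.
- rail_mid (a point): Middle of the round rail's top, at x = 43, y = 0, z = 62 mm in the rack's frame (axes as the rack's). The rail runs 320 mm along y over the back panel, 14 mm thick. It is sprung: it starts to give at about 1 N and sinks up to 6 mm, 0.6 N per mm.
- red_end: Red end block of the rack, 88 x 18 x 48 mm high, fixed; origin at the centre of its underside, 172 mm to the left (+y) or right (-y) of the rack's origin. Counting starts from this end.
- grey_end: Grey end block, same size, at the rack's other end.
- tin: Round flat shoe-polish tin with a green lid and white disc, 60 mm across, 24 mm high, about 0.1 kg, loose on the shelf top in front of the rack; origin at the centre of its underside, z up. Fully home, its origin is at x = 10 mm in the rack's frame, 8 mm inside the mouth.
- mouth_a (a point): Middle of gap a's mouth, on the shelf top, at x = -28, y = +120 mm in the rack's frame; axes as the rack's.
- mouth_b (a point): Middle of gap b's mouth, on the shelf top, at x = -28, y = +40 mm in the rack's frame; axes as the rack's. Gap b is the third when the red end is on the right (-y).
- mouth_c (a point): Middle of gap c's mouth, on the shelf top, at x = -28, y = -40 mm in the rack's frame; axes as the rack's. Gap c is the third when the red end is on the left (+y).
- mouth_d (a point): Middle of gap d's mouth, on the shelf top, at x = -28, y = -120 mm in the rack's frame; axes as the rack's.
- stretch_a (a point): Bright steel stretch of the rail over gap a, about 45 mm long, 14 mm thick; this point is the middle of its top, midway across gap a.
- stretch_b (a point): Bright steel stretch of the rail over gap b, about 45 mm long, 14 mm thick; this point is the middle of its top, midway across gap b.
- stretch_c (a point): Bright steel stretch of the rail over gap c, about 45 mm long, 14 mm thick; this point is the middle of its top, midway across gap c.
- stretch_d (a point): Bright steel stretch of the rail over gap d, about 45 mm long, 14 mm thick; this point is the middle of its top, midway across gap d.
- band_ab (a point): Black band of the same rail, flush with it, about 35 mm long, over the divider between gaps a and b; this point is the middle of its top.
- band_bc (a point): Black band of the same rail, flush with it, about 35 mm long, over the divider between gaps b and c; this point is the middle of its top.
- band_cd (a point): Black band of the same rail, flush with it, about 35 mm long, over the divider between gaps c and d; this point is the middle of its top.
- brown_tin: Second polish tin, brown lid, 60 mm across, 24 mm high, standing in one of the end gaps (a or d); stays there. Origin at the centre of its underside.
- sponge_box: Shoe-sponge box, black with clear lid, 56 x 46 x 32 mm high, in the other end gap; stays there. Origin at the centre of its underside.
- key_dish: White ceramic key dish, 130 mm across, 30 mm high; left alone. Origin at the centre of its underside.
- glasses_case: Blue glasses case, closed, 155 (its x) x 62 x 32 mm high; left alone. Origin at the centre of its underside.
- shoehorn: Black plastic shoehorn, about 175 mm long along its x, 9 mm high; left alone. Origin at the centre of its underside.
- key_ring: Steel key ring with three keys, reaching 70 mm from the ring's centre, 5 mm high; left alone. Origin at the ring's centre.

How it is judged:
By the outcome, as a careful person would: the job done as asked, in the order asked, and still so for the second after the job is handed in, with the robot touching nothing.
It also fails if it takes over 64 s, if anything falls off the work surface, if the arm or the gripper's body presses on something with over 40 N, if the wrist force passes 120 N, or if a joint passes its speed limit or range.

## Working session

There is one attempt and no reset: what is moved stays moved. The work goes in short steps, each a Python script; the robot and the scene stay as the last script left them, time stands still between calls to the robot, and variables do not carry over. Pictures are saved under pics/ and viewed, about 8 in all and at most 12, crops included, and the job is handed in when it is done.

```bash
mkdir -p pics; cat > h.py <<'E'
import numpy as np, cv2
from scipy.spatial.transform import Rotation as R
from plant import robot, optics, workorder
def cap(n):
    d=optics.capture(n); np.save('pics/_%s.npy'%n,d,allow_pickle=True); return d
def load(n): return np.load('pics/_%s.npy'%n,allow_pickle=True).item()
def att(d):
    a=np.asarray(d['attitude'],float); 
    return a if a.shape==(3,3) else R.from_rotvec(a).as_matrix()
def pt(d,u,v,z=None):
    ray=att(d)@np.linalg.inv(d['K'])@np.array([u,v,1.]); p=np.asarray(d['position'],float)
    if z is None:
        s=np.median(d['z_map'][int(v)-1:int(v)+2,int(u)-1:int(u)+2])
    else: s=(z-p[2])/ray[2]
    return p+s*ray
def save(f,im,s=1): cv2.imwrite('pics/'+f,cv2.resize(im[:,:,::-1],None,fx=s,fy=s,interpolation=cv2.INTER_CUBIC))
E
python3 - <<'E'
from h import *
for n in('top','scene'):
    d=cap(n); save(n+'0.png',d['frame'],1.5); print(n,d['position'],d['attitude'],d['K'])
s=robot.sense();print(s)
E
```

```text
top [ 365.42046775    9.31777228 1292.54494163] [-2.16024062  2.19014672 -0.08671408] [[474.5294466    0.         254.40109601]
 [  0.         474.5294466  189.81948614]
 [  0.           0.           1.        ]]
scene [ 835.19097208 -512.53655316 1047.80201718] [-2.4757504  -0.78111126  0.22556275] [[371.21414818   0.         254.83859912]
 [  0.         371.21414818 188.96504715]
 [  0.           0.           1.        ]]
{'time': 0.1, 'joint_positions': array([-1.11798524e+00,  3.14176520e-01, -4.79697392e-02,  1.21017122e+00,
       -2.45205487e-05,  1.57077918e+00]), 'dq': array([-1.13185141e-06, -2.32345330e-03,  2.10080843e-03,  1.08208258e-03,
       -1.25645501e-03,  1.37459131e-04]), 'joint_efforts': array([-1.44076566e-04, -5.40766847e+01,  3.40541339e+01,  1.11711421e-02,
       -7.17327475e-05, -8.25742802e-06]), 'eef_pos': array([ 262.24838474, -539.04168952,  199.91217784]), 'tcp_rot': array([-1.38923292,  0.87048475, -0.86834923]), 'contact_force': array([-0.08432322,  0.02824113, -0.12734406]), 'wrist_torque': array([0.04331813, 0.01698992, 0.01744549]), 'width': 1.0005650304127707}
```

View pics/top0.png

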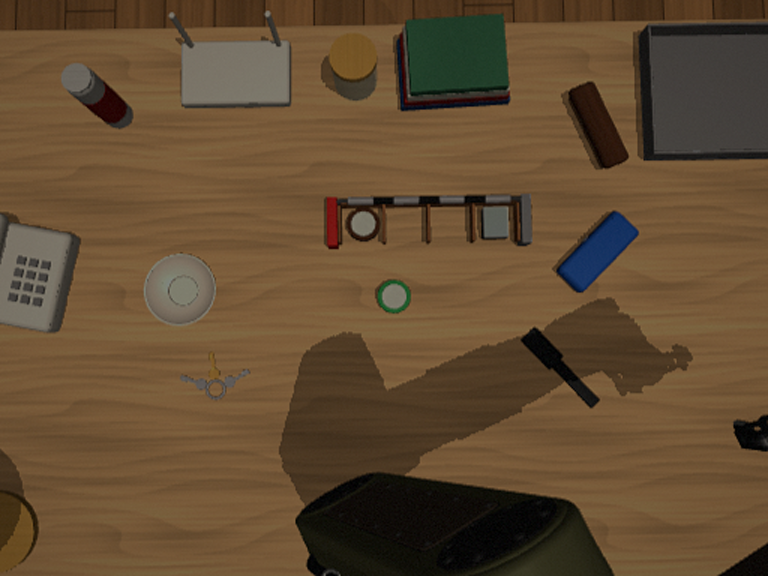

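View pics/scene0.png

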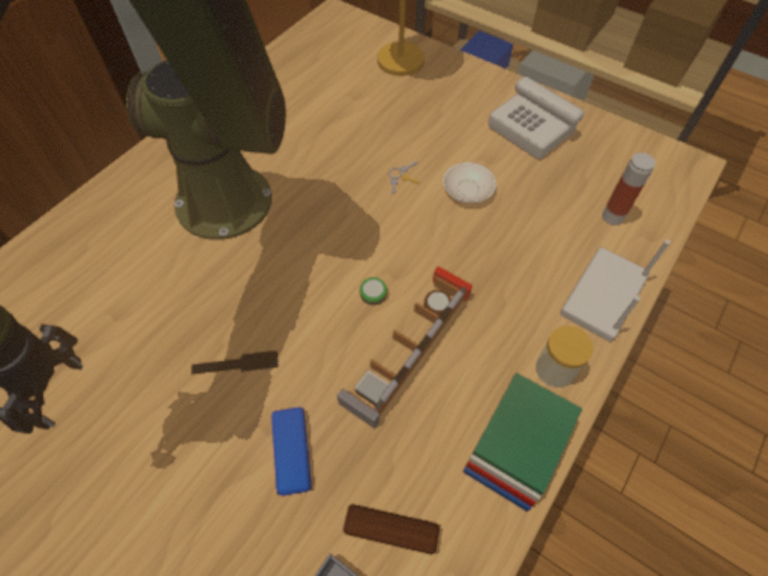

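The top view shows the red end on the left (+y), around (332,222) in the 1.5x picture. That makes gap a first, gap c third, and gap d with the sponge box fourth. The tin is at (394,296), in front of gaps a and b. Next is an enlarged crop.

```bash
python3 - <<'E'
from h import *
d=load('top'); save('crop1.png',d['frame'][122:212,210:365],5)
E
```

```text
(no output)
```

View pics/crop1.png

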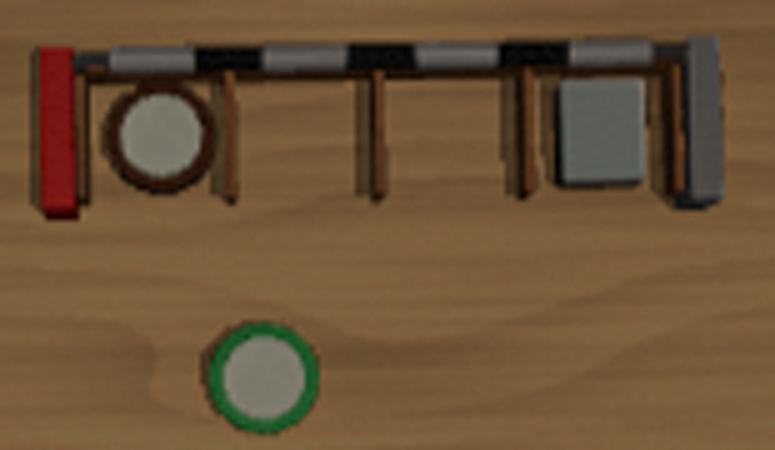

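```bash
python3 - <<'E'
from h import *
d=load('top')
f=lambda U,V,z:pt(d,U/5+209.6,V/5+121.6,z)
r={k:f(U,V,62) for k,U,V in(('a',152,60),('ab',228.5,58.5),('b',305,58),('bc',381,57),('c',457.5,55.5),('cd',534,54.5),('d',611,53.5))}
for k in r: print(k,r[k])
yax=(r['a']-r['d']);print(np.linalg.norm(yax),'yaw',np.arctan2(-yax[0],yax[1]))
yaw=np.arctan2(-yax[0],yax[1]);c,s=np.cos(yaw),np.sin(yaw);M=np.array([[c,-s],[s,c]])
o=np.mean([v for v in r.values()],0)[:2]-M@[43,0];print('origin',o)
for n,U,V,z,e in(('red',57,127,48,(-4,172)),('grey',705,119,48,(0,-172)),('divend bc',376,199,36,(-28,0)),('divend ab',231,202,36,(-28,80)),('divend cd',523,196,36,(-28,-80)),('tin',264,378,24,None)):
  p=f(U,V,z);print(n,p,M.T@(p[:2]-o),e)
for U,V in((264,378),(57,127),(150,60)):print(pt(d,U/5+209.6,V/5+121.6))
E
```

```text
a [619.43273132  51.24462271  62.        ]
ab [619.63933866  11.00272284  62.        ]
b [619.31282051 -29.21883845  62.        ]
bc [619.25676929 -69.16826942  62.        ]
c [ 619.46330169 -109.37328662   62.        ]
cd [ 619.40336934 -149.56016781   62.        ]
d [ 619.33958313 -189.99644964   62.        ]
241.24109033367364 yaw -0.0003861207795906192
origin [576.40684805 -69.27906344]
red [587.01248774 102.54305775  48.        ] [ 10.5392948  171.82620343] (-4, 172)
grey [ 586.2966243  -241.07007035   48.        ] [   9.95610758 -171.78717547] (0, -172)
divend bc [547.77583515 -66.68790809  36.        ] [-28.63201127   2.58010012] (-28, 0)
divend ab [547.27257661  10.76395296  36.        ] [-29.16517554  80.03176108] (-28, 80)
divend cd [ 548.26347796 -145.16547271   36.        ] [-28.11406668 -75.89727036] (-28, -80)
tin [453.63736516  -5.59614433  24.        ] [-122.79406304   63.63551051] None
[453.5869232   -5.58761664  24.72534734]
[586.48036527 102.31919017  50.98860186]
[619.23276477  52.2601714   63.04379059]
```

```bash
cat >> h.py <<'E'
def ori(jx):  # tool down, jaw axis given
    x=np.array(jx,float); y=np.array([0,0,-1.]); return R.from_matrix(np.column_stack([x,y,np.cross(x,y)])).as_rotvec()
E
python3 - <<'E'
from h import *
s=robot.sense();print(R.from_rotvec(s['tcp_rot']).as_matrix().round(2))
for jx in((0,1,0),(0,-1,0),(1,0,0),(-1,0,0)):
    q=robot.solve_ik([619,51,180],ori(jx));print(jx,q if q is None else np.round(q,2))
    q=robot.solve_ik([430,-109,10],ori(jx));print(jx,q if q is None else np.round(q,2))
robot.command_gripper(0.0,20)
robot.move_to([560,-10,220],ori((0,-1,0)) if robot.solve_ik([560,-10,220],ori((0,-1,0))) is not None else ori((0,1,0)))
s=robot.sense();print(s['time'],s['eef_pos'],s['contact_force'],s['width'])
d=cap('wrist');print(d['position'],att(d).round(2));save('w1.png',d['frame'],1.5)
E
```

```text
[[ 0.44 -0.    0.9 ]
 [-0.9   0.    0.44]
 [-0.   -1.   -0.  ]]
(0, 1, 0) [ 0.08  0.36 -0.03  1.18  0.    0.08]
(0, 1, 0) [-0.25  0.2  -0.68  0.69  0.   -0.25]
(0, -1, 0) [ 0.08  0.36 -0.03  1.18  0.   -3.06]
(0, -1, 0) [-0.25  0.2  -0.68  0.69  0.    2.89]
(1, 0, 0) [ 0.08  0.36 -0.03  1.18  0.    1.65]
(1, 0, 0) [-0.25  0.2  -0.68  0.69  0.    1.32]
(-1, 0, 0) [ 0.08  0.36 -0.03  1.18  0.   -1.49]
(-1, 0, 0) [-0.25  0.2  -0.68  0.69  0.   -1.82]
3.0417 [559.98743005 -10.7082971  219.96178709] [ 0.1703924  -0.4274481  -0.89594188] 0.0010243199280904267
[639.05503245 -10.5052521  393.46326802] [[-0.   -0.95 -0.31]
 [-1.    0.    0.  ]
 [-0.    0.31 -0.95]]
```

View pics/w1.png

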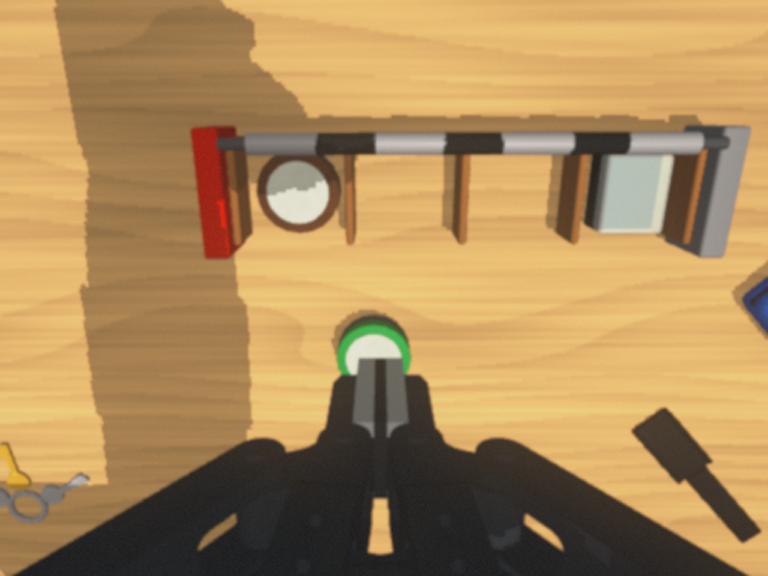

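The wrist view shows the whole rack: the rail runs along row 143, stretch a is at u≈281, bc at 474, c at 539 and cd at 602. The red end is on the left.

```bash
python3 - <<'E'
from h import *
d=load('wrist')
g=lambda U,V,z=None:pt(d,(U+.5)/1.5-.5,(V+.5)/1.5-.5,z).round(1)
for k,U in(('a',281),('ab',346),('b',410),('bc',474),('c',539),('cd',602.5),('d',667)):print(k,g(U,143.5,62),g(U,143.5)[2])
for n,U,V in(('dab',350,243),('dbc',462,242),('dcd',575,242)):print(n,g(U,V,34))
print('tin left/right top',g(338,352,24),g(410,352,24),'topedge',g(374,317,24))
E
```

```text
a [620.5  51.1  62. ] 62.6
ab [620.4  10.7  62. ] 61.9
b [620.4 -29.1  62. ] 62.6
bc [620.3 -68.9  62. ] 62.9
c [ 620.3 -109.3   62. ] 61.8
cd [ 620.3 -148.8   62. ] 62.3
d [ 620.2 -188.9   62. ] 62.1
dab [549.9  11.1  34. ]
dbc [550.6 -69.1  34. ]
dcd [ 550.5 -150.    34. ]
tin left/right top [459.   22.9  24. ] [458.9 -34.   24. ] topedge [488.7  -5.7  24. ]
```

```bash
python3 - <<'E'
from h import *
F=lambda:robot.sense()['contact_force']
robot.line_to([620.3,51.1,120],velocity=150)
robot.line_to([620.3,51.1,67],velocity=100); robot.hold(.2)
b=np.mean([F()[2] for _ in range(3)]);print('bias',b,robot.sense()['eef_pos'])
z=66
while z>56.5:
    z-=1; robot.line_to([620.3,51.1,z],velocity=30); robot.hold(.1)
    f=F()[2]-b; print(z,robot.sense()['eef_pos'][2].round(2),f.round(2))
    if f>2.2: break
y=51.1
if f>1.5:
  for n,yt in(('ab',11),('b',-29),('bc',-69),('c',-109.1)):
    for yy in (np.linspace(y,yt,3)[1:]):
        robot.line_to([620.3,yy,z],velocity=50); f=F()-[0,0,b]
        print(n,robot.sense()['eef_pos'].round(1),f.round(2))
    y=yt
  robot.hold(.4)
  robot.line_to([620.3,y,110],velocity=80)
print(robot.sense()['time'],F().round(2))
E
```

```text
Traceback (most recent call last):
plant.Unreachable: the arm cannot follow that straight line within its joint ranges
```

```bash
cat > rail.py <<'E'
from h import *
F=lambda:robot.sense()['contact_force']
robot.move_to([620.3,51.1,130],ori((0,1,0)))
robot.line_to([620.3,51.1,67],velocity=100); robot.hold(.2)
b=np.mean([F()[2] for _ in range(3)]);print('bias',b,robot.sense()['eef_pos'])
z=66
while z>56.5:
    z-=1; robot.line_to([620.3,51.1,z],velocity=30); robot.hold(.1)
    f=F()[2]-b; print(z,robot.sense()['eef_pos'][2].round(2),f.round(2))
    if f>2.2: break
y=51.1
if f>1.5:
  for n,yt in(('ab',11),('b',-29),('bc',-69),('c',-109.1)):
    for yy in (np.linspace(y,yt,3)[1:]):
        robot.line_to([620.3,yy,z],velocity=50); f=F()-[0,0,b]
        print(n,robot.sense()['eef_pos'].round(1),f.round(2))
    y=yt
  robot.hold(.4)
  robot.line_to([620.3,y,110],velocity=80)
print(robot.sense()['time'],F().round(2))
E
python3 rail.py
```

```text
bias 0.5800977083807302 [621.02305304  51.14669264  67.86617771]
65 65.03 -0.94
64 63.96 -0.5
63 62.98 -0.17
62 61.97 -0.36
61 60.98 -0.29
60 59.99 0.55
59 59.01 -1.5
58 57.98 -0.94
57 56.97 0.19
56 55.99 -0.39
10.1417 [-0.23  0.67  0.19]
```

```bash
python3 - <<'E'
from h import *
fs=np.array([robot.sense()['contact_force'] for _ in range(5)]);print(fs.round(2),robot.sense()['eef_pos'],robot.sense()['time'])
f=[]
for _ in range(6): robot.hold(.03);f.append(robot.sense()['contact_force'][2])
print(np.round(f,2))
d=cap('wrist');s=cap('scene')
im=np.hstack([cv2.resize(d['frame'],(512,384)),cv2.resize(s['frame'][150:270,220:340],(384,384),interpolation=cv2.INTER_CUBIC)])
cv2.imwrite('pics/w2.png',cv2.resize(im,(798,342))[:,:,::-1])
E
```

```text
[[-0.23  0.67  0.19]
 [-0.23  0.67  0.19]
 [-0.23  0.67  0.19]
 [-0.23  0.67  0.19]
 [-0.23  0.67  0.19]] [620.29128966  51.08712687  55.98576407] 10.1417
[ 1.1   0.48 -0.05 -0.25  1.21  0.01]
```

View pics/w2.png

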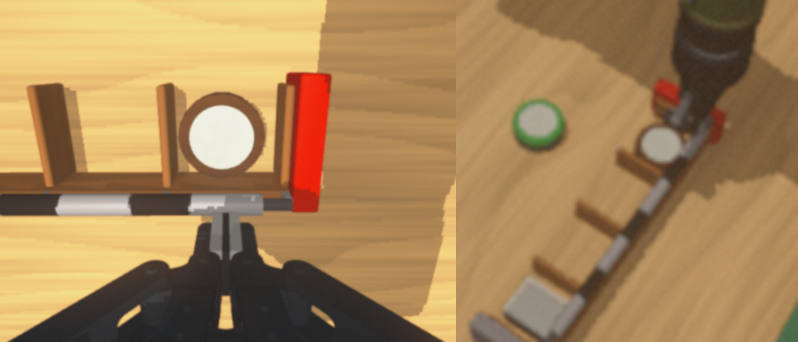

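```bash
python3 - <<'E'
from h import *
d=load('wrist');A=att(d)
def proj(p):
    q=d['K']@(A.T@(np.array(p)-d['position']));return q[:2]/q[2]
k=798/896
for p in([620.3,51.1,56],[620.3,51.1,62],[620.3,51.1,67],[620.3,-29,62]):print(p,(proj(p)*k).round(1))
print(d['position'])
for U in(90,160,205,245,275):
    print(U,[tuple(pt(d,U/k,V/k).round(1)) for V in(198,204,210)])
for V in (206,210,214,220,226,240):print(V,pt(d,218/k,V/k).round(1),pt(d,233/k,V/k).round(1))
save('w2c.png',d['frame'][200:290,170:340],4)
E
```

```text
[620.3, 51.1, 56] [225.  205.1]
[620.3, 51.1, 62] [225.  209.3]
[620.3, 51.1, 67] [225.  213.1]
[620.3, -29, 62] [ 92.3 209.4]
[538.4929399   51.35526411 229.51761331]
90 [(np.float64(614.3), np.float64(-30.9), np.float64(58.7)), (np.float64(616.8), np.float64(-30.0), np.float64(61.8)), (np.float64(620.3), np.float64(-30.0), np.float64(62.8))]
160 [(np.float64(614.2), np.float64(11.7), np.float64(59.0)), (np.float64(617.1), np.float64(11.9), np.float64(61.3)), (np.float64(620.5), np.float64(11.9), np.float64(62.4))]
205 [(np.float64(614.1), np.float64(39.0), np.float64(59.1)), (np.float64(617.0), np.float64(39.1), np.float64(61.6)), (np.float64(620.6), np.float64(39.0), np.float64(62.2))]
245 [(np.float64(614.1), np.float64(63.2), np.float64(59.3)), (np.float64(617.0), np.float64(63.1), np.float64(61.5)), (np.float64(620.5), np.float64(63.1), np.float64(62.5))]
275 [(np.float64(616.1), np.float64(82.2), np.float64(54.7)), (np.float64(618.1), np.float64(81.6), np.float64(59.1)), (np.float64(622.5), np.float64(81.9), np.float64(58.5))]
206 [618.1  46.9  62. ] [618.3  55.9  61.5]
210 [620.7  46.9  62. ] [620.5  55.9  62.5]
214 [607.6  47.7  93.2] [607.6  55.1  93.2]
220 [607.5  47.8  99.6] [607.9  55.   98.9]
226 [608.   47.9 104.5] [607.9  54.8 104.6]
240 [607.8  48.2 116.7] [608.2  54.6 116.2]
```

View pics/w2c.png

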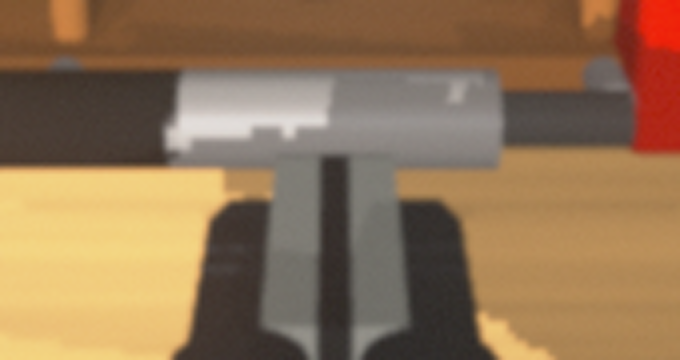

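```bash
python3 - <<'E'
from h import *
d=load('scene')
v,u=np.mgrid[:384,:512]
def cloud(d):
    P=np.stack([u,v,np.ones_like(u)],-1).reshape(-1,3)@np.linalg.inv(d['K']).T*d['z_map'].reshape(-1,1)
    return P@att(d).T+d['position']
for n in('scene','wrist'):
    d=load(n);P=cloud(d);m=(abs(P[:,0]-620)<22)&(abs(P[:,1]-51)<25)&(P[:,2]>52)&(P[:,2]<150)
    Q=P[m]
    for a in range(52,140,6):
        w=Q[(Q[:,2]>=a)&(Q[:,2]<a+6)]
        if len(w):print(n,a,len(w),w[:,:2].min(0).round(),w[:,:2].max(0).round())
d=load('scene');A=att(d);q=d['K']@(A.T@(np.array([620,51,62])-d['position']));uv=(q[:2]/q[2]).round();print(uv)
x,y=uv.astype(int);save('s2c.png',d['frame'][y-50:y+30,x-55:x+55],6)
E
```

```text
scene 52 14 [613.  30.] [626.  74.]
scene 58 33 [614.  27.] [626.  68.]
scene 64 3 [617.  34.] [620.  51.]
scene 88 3 [627.  44.] [629.  56.]
scene 94 4 [624.  39.] [630.  47.]
scene 100 4 [622.  37.] [629.  54.]
scene 106 3 [626.  43.] [629.  58.]
scene 112 3 [628.  45.] [630.  50.]
scene 118 1 [630.  54.] [630.  54.]
scene 124 2 [629.  54.] [630.  58.]
scene 130 6 [625.  37.] [632.  59.]
scene 136 13 [614.  26.] [631.  42.]
wrist 52 341 [612.  26.] [624.  76.]
wrist 58 1799 [612.  26.] [626.  76.]
wrist 88 129 [607.  40.] [612.  61.]
wrist 94 398 [607.  38.] [612.  65.]
wrist 100 454 [607.  38.] [613.  65.]
wrist 106 526 [607.  38.] [613.  65.]
wrist 112 589 [607.  38.] [613.  65.]
wrist 118 498 [607.  38.] [630.  65.]
wrist 124 829 [605.  30.] [629.  72.]
wrist 130 1867 [604.  26.] [630.  76.]
wrist 136 2156 [604.  26.] [630.  76.]
[302. 199.]
```

View pics/s2c.png

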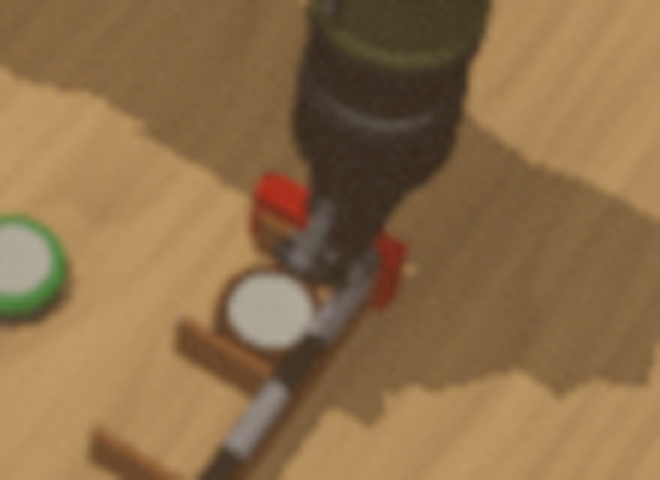

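Both cameras agree that the fingertip bottoms sit at about z=90 while the reported TCP is at 56. The tips are therefore about 33 mm above the stated TCP, and the rail hasn't been touched yet. I'll go down under force guard to find the true offset.

```bash
cat >> h.py <<'E'
def favg(n=6):
    a=[]
    for _ in range(n): robot.hold(.02); a.append(robot.sense()['contact_force'])
    return np.mean(a,0)
E
cat > rail.py <<'E'
from h import *
robot.line_to([620.3,51.1,38],velocity=60)
b=favg(12);print('bias',b.round(2))
z=38;hit=0
while z>18:
    z-=1; robot.line_to([620.3,51.1,z],velocity=30)
    f=(favg()-b)[2]; print(z,f.round(2),end=' | ')
    if f>2.0: hit=1;break
print(robot.sense()['eef_pos'],robot.sense()['time'])
E
python3 rail.py
```

```text
bias [-0.02  0.13  0.12]
37 -0.04 | 36 -0.25 | 35 -0.3 | 34 -0.01 | 33 -0.06 | 32 -0.14 | 31 1.24 | 30 1.31 | 29 2.12 | [620.43217964  51.1290847   29.07802919] 14.2417
```

```bash
python3 - <<'E'
from h import *
b=np.array([-.02,.13,.12]);z=28.5;y=51.1
robot.line_to([620.3,y,z],velocity=20)
for n,yt in(('a',51),('ab',11),('b',-29),('bc',-69),('c',-109.1)):
    for yy in ([yt] if n=='a' else [(y+yt)/2,yt]):
        robot.line_to([620.3,yy,z],velocity=50); print(n,robot.sense()['eef_pos'].round(1),(favg(4)-b).round(2))
    y=yt
robot.hold(.3);print((favg()-b).round(2))
robot.line_to([620.3,y,90],velocity=100)
d=cap('wrist');save('w3.png',d['frame'],1.2)
v,u=np.mgrid[:384,:512]
print(favg().round(2),robot.sense()['time'])
E
```

```text
a [620.4  51.1  28.6] [1.05 0.23 2.52]
ab [620.   29.7  28.4] [-0.51 -2.4   2.46]
ab [620.4  10.   28.5] [ 0.11 -2.23  2.07]
b [620.3 -10.   28.5] [ 0.06 -2.22  2.38]
b [620.3 -30.1  28.5] [-0.01 -2.55  2.27]
bc [620.3 -50.   28.5] [ 0.04 -2.17  2.28]
bc [620.3 -70.   28.5] [-0.02 -2.13  2.45]
c [620.3 -90.1  28.5] [-0.18 -2.19  2.39]
c [ 620.3 -110.2   28.5] [-0.59 -2.3   2.29]
[ 0.15 -2.53  2.53]
[0.14 0.04 0.12] 21.0583
```

Rail contact held at about 2.3 N from gap a to gap c, and the finger lifted off there. Next I'll open the fingers slightly as a cradle narrower than the tin and measure where the tips really are.

```bash
python3 - <<'E'
from h import *
robot.line_to([560,-60,130],velocity=250)
robot.command_gripper(0.36,20)
robot.move_to([454,55,90],ori((1,0,0)))
s=robot.sense();print(s['time'],s['width'],s['eef_pos'])
d=cap('wrist')
v,u=np.mgrid[:384,:512]
P=np.stack([u,v,np.ones_like(u)],-1).reshape(-1,3)@np.linalg.inv(d['K']).T*d['z_map'].reshape(-1,1)
P=P@att(d).T+d['position']-s['eef_pos']
Q=P[(d['z_map'].ravel()>0)&(abs(P[:,0])<70)&(abs(P[:,1])<60)&(P[:,2]>15)]
for a in range(20,100,5):
    w=Q[(Q[:,2]>=a)&(Q[:,2]<a+5)]
    if len(w):
        L=w[w[:,0]<0,0];Rr=w[w[:,0]>=0,0]
        print(a,len(w),'x',[f(x).round() for x in(L,Rr) if len(x) for f in(np.min,np.max)],'y',w[:,1].min().round(),w[:,1].max().round())
print(d['position'])
save('w4.png',d['frame'],1.2)
E
```

```text
23.5417 0.35878224129976355 [454.3949742   54.90085258  90.16086976]
30 54 x [np.float64(-17.0), np.float64(-17.0), np.float64(14.0), np.float64(15.0)] y -5.0 11.0
35 302 x [np.float64(-28.0), np.float64(-17.0), np.float64(14.0), np.float64(26.0)] y -10.0 12.0
40 445 x [np.float64(-31.0), np.float64(-17.0), np.float64(14.0), np.float64(28.0)] y -11.0 12.0
45 490 x [np.float64(-30.0), np.float64(-17.0), np.float64(14.0), np.float64(28.0)] y -10.0 13.0
50 540 x [np.float64(-31.0), np.float64(-17.0), np.float64(14.0), np.float64(28.0)] y -11.0 12.0
55 615 x [np.float64(-30.0), np.float64(-17.0), np.float64(14.0), np.float64(28.0)] y -10.0 12.0
60 558 x [np.float64(-30.0), np.float64(-17.0), np.float64(14.0), np.float64(27.0)] y -11.0 13.0
65 1014 x [np.float64(-24.0), np.float64(-17.0), np.float64(14.0), np.float64(21.0)] y -11.0 12.0
70 640 x [np.float64(-39.0), np.float64(-17.0), np.float64(14.0), np.float64(36.0)] y -7.0 14.0
75 1484 x [np.float64(-48.0), np.float64(-18.0), np.float64(15.0), np.float64(45.0)] y -6.0 15.0
80 2480 x [np.float64(-51.0), np.float64(-17.0), np.float64(14.0), np.float64(48.0)] y -12.0 15.0
85 6176 x [np.float64(-54.0), np.float64(-16.0), np.float64(13.0), np.float64(50.0)] y -12.0 15.0
90 2524 x [np.float64(-55.0), np.float64(-16.0), np.float64(12.0), np.float64(52.0)] y -11.0 17.0
95 2579 x [np.float64(-58.0), np.float64(-15.0), np.float64(12.0), np.float64(54.0)] y -5.0 19.0
[452.88248845 135.6048041  263.65670879]
```

View pics/w4.png

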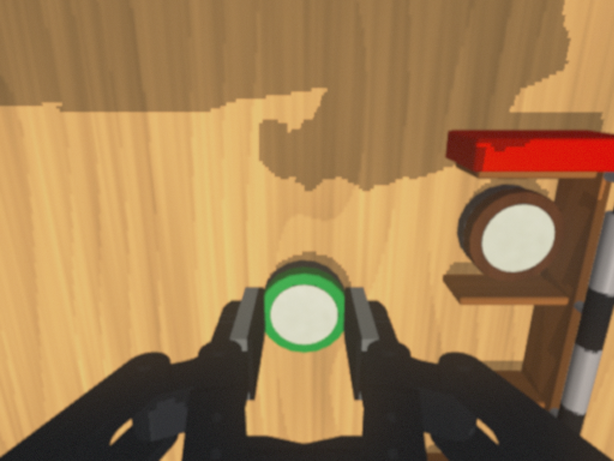

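```bash
python3 - <<'E'
from h import *
d=load('wrist');p=pt(d,(304.5+.5)/1.2-.5,(313+.5)/1.2-.5,24);print('tin',p)
xc=454.
robot.line_to([xc,55,-10],velocity=150)
b=favg(4)
robot.line_to([xc,55,-22],velocity=50);print('dz force',(favg(4)-b).round(2),robot.sense()['eef_pos'])
robot.line_to([xc,34,-22],velocity=80)
robot.line_to([xc,-20,-22],velocity=50);print((favg(3)-b).round(2))
robot.line_to([xc,-72,-22],velocity=50);print((favg(3)-b).round(2),robot.sense()['eef_pos'])
robot.line_to([xc,-50,-22],velocity=80)
robot.line_to([xc,-40,60],velocity=200)
d=cap('top');s=robot.sense();print(s['time'])
save('t5.png',d['frame'][122:212,210:365],5)
E
```

```text
tin [453.2972221   -3.84007759  24.        ]
dz force [ 0.01 -0.6   0.08] [453.8398482   54.98285049 -22.08197694]
[-0.06 -0.02 -0.16]
[-0.02  0.13 -0.74] [453.99652694 -71.87331537 -21.98908743]
28.9083
```

View pics/t5.png

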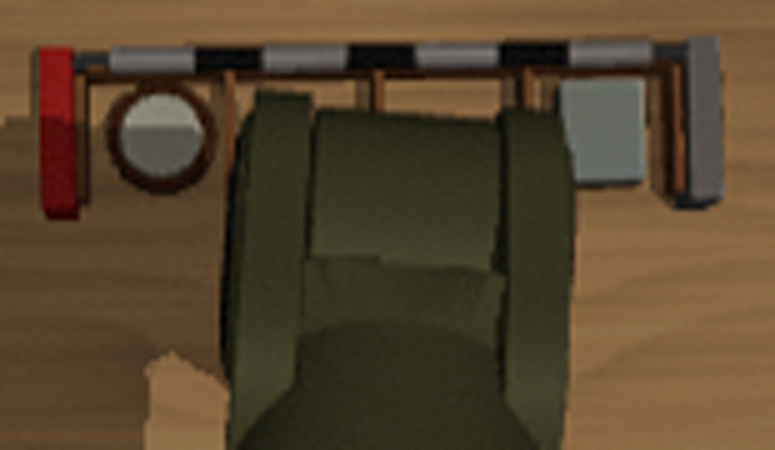

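The arm blocks the top view. I'll move behind the tin with the jaw along y and look with the wrist camera.

```bash
python3 - <<'E'
from h import *
robot.move_to([395,-109,60],ori((0,1,0)))
d=cap('wrist');print(robot.sense()['time'],robot.sense()['eef_pos'])
save('w6.png',d['frame'],1.2)
im=d['frame'].astype(int);m=(im[...,1]>im[...,0]+40)&(im[...,1]>im[...,2]+25)
v,u=np.nonzero(m);print(len(u),u.min(),u.max(),v.min(),v.max())
(c,_,_)=cv2.fitEllipse(cv2.convexHull(np.column_stack([u,v]).astype(np.int32)));print(c,pt(d,*c,22))
E
```

```text
30.5 [ 394.90364997 -108.86489385   59.73904943]
1492 217 289 244 316
(253.00660705566406, 280.6159973144531) [ 451.69268865 -108.75824651   22.        ]
```

View pics/w6.png

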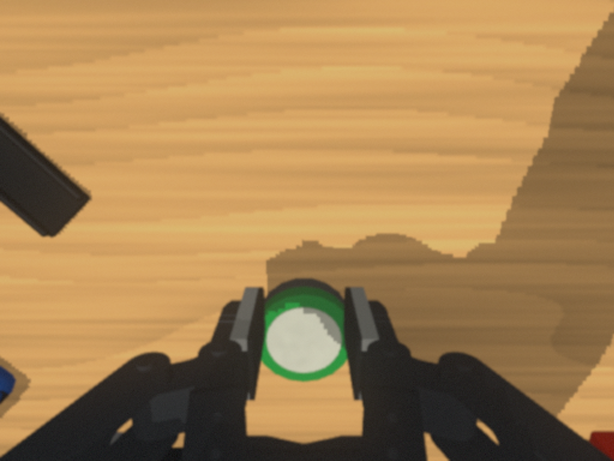

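The tin is at (452, -108.8), centred on gap c. Pushing it in now.

```bash
python3 - <<'E'
from h import *
y=-109.1;z=-22
robot.line_to([395,y,z],velocity=120)
b=favg(6)
robot.line_to([412,y,z],velocity=80)
for x in(470,505,535,544):
    robot.line_to([x,y,z],velocity=60);f=favg(3)-b;print(x,f.round(2))
    if np.abs(f).max()>8: break
else:
  while x<557:
    x+=1;robot.line_to([x,y,z],velocity=30);f=favg(4)-b;print(x,robot.sense()['eef_pos'][0].round(1),f.round(2))
    if f[0]<-4 or abs(f[1])>8: break
s=robot.sense();print(s['time'],s['eef_pos'])
E
```

```text
470 [-0.05 -0.63  0.13]
505 [-0.08  0.25  0.3 ]
535 [-0.1  -0.43 -0.57]
544 [-0.05 -0.55  0.22]
545 545.0 [ 0.04 -0.68  0.39]
546 546.0 [-0.35 -0.86 -0.65]
547 547.0 [-0.51 -0.41 -0.13]
548 548.1 [-0.72 -0.64 -0.32]
549 549.2 [-0.05 -0.45 -0.31]
550 550.1 [-0.09 -0.54 -0.47]
551 551.1 [-0.72 -0.74 -0.12]
552 552.1 [-0.62 -0.28  0.01]
553 552.3 [-3.16 -0.38  1.35]
554 552.5 [-5.84 -0.43  4.04]
37.9667 [ 552.48760517 -109.08181515  -22.24527466]
```

```bash
python3 - <<'E'
from h import *
y=-109.1
robot.line_to([500,y,-22],velocity=80)
robot.line_to([480,y,110],velocity=200)
d=cap('wrist');im=d['frame'].astype(int);m=(im[...,1]>im[...,0]+40)&(im[...,1]>im[...,2]+25)
v,u=np.nonzero(m);(c,_,_)=cv2.fitEllipse(cv2.convexHull(np.column_stack([u,v]).astype(np.int32)));print('wrist tin',pt(d,*c,22))
robot.move_to([300,-400,200],ori((0,1,0)))
d=cap('top');print(robot.sense()['time'],favg(4).round(2))
im=d['frame'];im2=im.astype(int);m=(im2[...,1]>im2[...,0]+25)&(im2[...,1]>im2[...,2]+15);m[:122]=0;m[212:]=0;m[:,:210]=0;m[:,365:]=0
v,u=np.nonzero(m);(c,_,_)=cv2.fitEllipse(cv2.convexHull(np.column_stack([u,v]).astype(np.int32)));print('top tin',c,pt(d,*c,22))
a=cv2.resize(im,(768,576));a[380:,:465]=cv2.resize(im[122:187,210:365],(465,195),interpolation=cv2.INTER_CUBIC)[:196]if 0 else cv2.resize(im[122:187,210:365],(465,196),interpolation=cv2.INTER_CUBIC)
save('fin.png',a)
E
```

```text
wrist tin [ 585.48253574 -109.07679587   22.        ]
41.0333 [-0.25  0.36  0.37]
top tin (299.7624816894531, 147.25360107421875) [ 587.84162733 -108.74129566   22.        ]
```

View pics/fin.png

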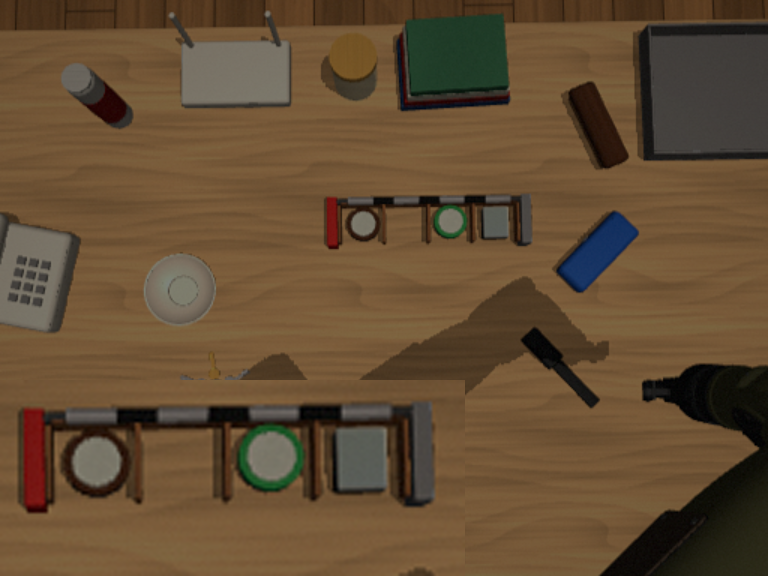

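The tin sits in gap c, home against the panel: (587.8, -108.7) measured against (587, -109) expected. Everything else is where it was.

```bash
python3 -c "
from h import *
print(workorder.sign_off())"
```

```text
the job is handed in; nothing more can be done
None
```

The tin is fully home in the third gap and the job is handed in, finished at about 41 s of the 64 s allowed.

- **Rail:** The red end is on the left, so gap c is the third. I pressed a fingertip on the rail over gap a and ran it to gap c at about 2.3 N. Contact held at every stop, and I lifted off over c, about 40 mm short of the middle of the black band before d.
- **Tin:** I pushed it sideways, then straight into gap c, with the fingers held at a fixed opening narrower than the tin. It stopped firmly against the back panel at about 6 N.

**Last checks:**
- **Position:** The top camera put the tin at (587.8, -108.7) mm and the wrist camera at (585.5, -109.1), against about (587, -109) expected. That is within the calibration.
- **Surroundings:** In the final top picture the other objects looked unmoved. The key ring was mostly hidden by an inset, but the arm never went near it.

**Disagreements:**
- **Fingertip offset:** The real fingertips sit about 31 mm (shut) to 34 mm (part open) behind the stated TCP. My first descent over gap a therefore stopped short of the rail. Both cameras and the contact force confirmed the offset, and I corrected for it.
- **Stop position:** The final stop came about 2 mm further in than I had calculated from the finger geometry.

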